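# Switch the prize-capsule sorter to its other chute

### The job

The capsule sorter on the terrace table is tipped towards one of its two chutes. With the fingertips, push the raised end of its seesaw gate down so that it rocks over its pivot and stays tipped the other way; only then push the black slide stop aside so that all three waiting capsules roll down into that other chute. Do not touch or lift the capsules, disturb nothing else on the table, and leave the gate tipped over to the new side.

Things in the scene. Friction and masses are not known exactly. Their poses are not given: they have to be found in the camera images.
- sorter: Fixed plywood and aluminium sorter, 560 mm wide (y), base from 65 mm before to 220 mm behind its origin (x). Origin: on the table under the middle of the seesaw; x points away from the robot along the feed ramp, y to the left, z up. The seesaw gate lies along y, its pivot axis along x at z = 105 mm. All positions given below in its frame.
- ramp_end (a point): Middle of the low end of the open feed ramp's floor, at x = 35, z = 135 mm, above the seesaw's middle, on which it drops capsules. The ramp is 40 mm wide inside and slopes down towards the robot from x = 210, z = 170 mm. A steel guide rod for the slide stop crosses above it at x = 62, z = 184 mm, from y = -35 to 90 mm, on two posts as high.
- chute_left (a point): Middle of the left outlet chute's floor, y = 185, z = 40 mm. The open chute (y from 100 to 270 mm, 100 mm wide in x, side walls up to z = 80 mm, end wall to 90 mm) slopes down outwards and catches what rolls off the gate's left end.
- chute_right (a point): The same for the right outlet chute, y = -185 mm.
- gate (a joint): Tilt of the steel seesaw gate, a trough 220 mm long, rad. Positive: left (+y) end raised, feeds the right chute; negative: the reverse. Runs from -0.25 to 0.25, starts at either end stop. Top-heavy (dark round weight above the pivot, up to 100 mm above it): pushed past level it falls over to the other side by itself and stays. About 1 to 2 N on a pad moves it.
- pad_left (a point): Centre of the top of the left pad: a flat steel plate, 46 mm (x) by 40 mm (y), 5 mm thick, sticking out of the gate's robot side near its left end, 56 mm before and 90 mm left of the pivot. Open from above; about 133 mm above the table when raised, 88 mm when low.
- pad_right (a point): The same for the right pad, 90 mm right of the pivot.
- stop (a joint): Travel of the slide stop towards the sorter's +y (left), m: 0 to 0.050, starts at 0 to 0.006, closed. It is a steel plate 38 mm wide (y) and 4 mm thick across the feed ramp, at x = 62 mm of the sorter; the ramp is open once it has gone about 0.040. It stays where it is left; about 1.5 to 3 N moves it.
- stop_tab (a point): Centre of the top of the stop's black push tab, 30 mm (x) by 14 mm (y), its faces square to the sorter's axes; it stands on the plate and its sides are free from z = 190 to 239 mm above the table. The capsules' tops lie at 177 to 190 mm.
- cap0_center (a point): Centre of waiting capsule 0 (front of the queue on the feed ramp behind the stop): white plastic ball, 32 mm across, 20 g, loose.
- cap1_center (a point): Centre of waiting capsule 1 (middle of the queue on the feed ramp behind the stop): white plastic ball, 32 mm across, 20 g, loose.
- cap2_center (a point): Centre of waiting capsule 2 (rear of the queue on the feed ramp behind the stop): white plastic ball, 32 mm across, 20 g, loose.
- bottle: Bystander: green glass bottle, 56 mm across, 170 mm tall, left of the feed ramp. Origin: centre of its underside.
- mug: Bystander: white mug, 76 mm across, 85 mm tall, right of the feed ramp. Origin: centre of its underside.
- phone_a: Bystander: black phone lying flat, 74 x 150 x 9 mm, before the left chute. Origin: centre of its underside.
- phone_b: Bystander: grey phone lying flat, 74 x 150 x 9 mm, before the right chute. Origin: centre of its underside.
- jar: Bystander: amber jar, 72 mm across, 100 mm tall, far left. Origin: centre of its underside.
- tumbler: Bystander: glass tumbler, 70 mm across, 110 mm tall, far right. Origin: centre of its underside.
- tin: Bystander: flat metal tin, 90 x 60 x 35 mm, far left, nearer the robot than the jar. Origin: centre of its underside.

How it is judged:
By the outcome, as a careful person would: the job done as asked, in the order asked, and still so for the second after the job is handed in, with the robot touching nothing.
It also fails if it takes over 48 s, if anything falls off the work surface, if the arm or the gripper's body presses on something with over 40 N, if the wrist force passes 120 N, or if a joint passes its speed limit or range.

### The arm

A 6-joint arm with a two-finger parallel gripper is mounted at the origin on the work surface. World frame = base frame: x ahead of the robot, y to its left, z up, the work surface at z = 0. Lengths are in m, angles in rad, forces in N, time in s.
With the tool pointing down it reaches from about 0.25 to 0.725 m from the base axis. Payload 4 kg.
Tool frame: the origin (TCP) lies at the very end of the fingers, on their centre line; the grasp point (between the pads) lies 19 mm behind it; x points along the fingers, z is the direction in which the jaws open and shut, and the axes are right-handed (so a half turn about x gives the same grasp; the last joint's range is limited). The gripper opens to 85 mm and grips with 20 to 120 N. Pads are 22 mm wide; open, the fingers measure 114 mm over their backs; the gripper's body (76 mm by 85 mm) begins 54 mm behind the grasp point. The pads swing forward as they close: fully open they stand 13 mm farther back than shut.
Start: joints at [-1.249, 0.241, 0.005, 1.335, 0, 1.571], TCP at [0.158, -0.474, 0.231] pointing down, gripper open.
Joint ranges: [-2.72, 2.72], [-1.05, 1.87], [-1.09, 1.28], [-1.99, 2.15], [-1.42, 1.44], [-3.14, 3.14]. Speed limits (rad/s): [2.79, 2.79, 3.14, 3.14, 3.14, 3.14].

### API

Orientations are given as a unit quaternion [x, y, z, w].
In Python, from workcell import bot gives the robot as it stands.
- The arm moves only by the tool step_arm, never from a script. Its argument "series" is a list of rows, each an object of numbers: "x", "y", "z": the shift along the world's x, y, z in cm; "twist": the turn about the world's z in degrees; "jaw": the finger opening in cm, from 0 to 8.54. In form: [{"x": .., "y": .., "z": .., "twist": .., "jaw": ..}, ...]. A call has 1 to 10 rows; each row is the pose to reach, as a shift and turn from the pose measured when the call began; what a row does not reach only later rows make up. A row lasts 1/12 s, in which the tool goes at most 41.7 mm and 7.16 degrees, less where a joint would pass 70% of its speed; a pose out of reach is approached as far as the arm can. A call with a gripper value outside its range is refused whole. The fingers move at their own pace and stop on an object; the grip force is fixed at half the most. Time passes only in rows, so rows that repeat a pose let the fingers close. It gives the time, the measured TCP pose, the force and the opening at its end, in the units of the state.
- bot.get_obs(): the state, without advancing time (a new reading comes with each control period).
- bot.camera(name): name is "scene" or "top" or "wrist"; returns (picture, depth): 400x640x3 uint8, red, green, blue; 400x640 float32, m along the optical axis (not along the pixel's ray), 0 where there is no reading.
- bot.camera_info(name): a dict with "camera_matrix" (3x3 intrinsics, pixels), "D" ([k1, k2, p1, p2, k3] as OpenCV has them; the pictures are not rectified), "R" (3x3) and "t" (3): a world point X has camera coordinates R X + t; the wrist camera has in their place "mount" (4x4, takes a point from camera to tool coordinates, whose origin is the TCP and whose axes are the tool frame's). Camera axes: x right, y down, z forward; pixel columns grow to the right and rows downward; lengths in m; the calibration is good to about 2 mm. A picture is of the moment at which its call begins: read the wrist's pose just before it. camera_info takes no time and is no camera call.
- bot.job_done(): hands the job in, once; it reports no verdict.
The state is a dict: "clock": time; "joint_pos": joint angles; "joint_vel": joint speeds; "tau": joint torques, N m; "eef_pos": TCP position; "tool_rot": TCP orientation; "ft_force": force on the tool from outside, world axes, zero at the start; "ft_torque": the same for the moment, N m; "grip_width": finger opening in m.
Only numpy, scipy, OpenCV 4.12 (cv2) and the standard library are available. Lean on these libraries where they do the work, as an engineer would, in place of code of your own. Each camera call takes 0.05 s, during which the arm holds its last target.

## Working session

There is one attempt and no reset: what is moved stays moved. The work goes in short steps, Python scripts to look and compute and a tool call to move; the robot and the scene stay as the last step left them, time stands still between calls to the robot, and variables do not carry over. Pictures are saved under pics/ and viewed, and the job is handed in when it is done.

Besides the shell and the picture viewer there is one more tool, called after ">>>" as name([rows], argument=value, ...), one row to a line, values as JSON. step_arm: Moves the arm, as the interface text tells. Its arguments: {"type":"object","properties":{"series":{"type":"array","items":{"type":"object","properties":{"x":{"type":"number"},"y":{"type":"number"},"z":{"type":"number"},"twist":{"type":"number"},"jaw":{"type":"number"}}}}},"required":["series"]}

```bash
mkdir -p pics
python3 - <<'E'
from workcell import bot
import cv2,numpy as np
for n in ("scene","top"):
    p,d=bot.camera(n); cv2.imwrite(f"pics/{n}0.png",p[:,:,::-1]); np.savez(f"{n}0.npz",p=p,d=d)
    i=bot.camera_info(n); print(n,{k:np.round(np.array(v),4).tolist() for k,v in i.items()})
o=bot.get_obs(); print({k:np.round(v,4).tolist() for k,v in o.items()})
E
```

```text
scene {'camera_matrix': [[431.2681, 0.0, 316.8955], [0.0, 431.2681, 201.1184], [0.0, 0.0, 1.0]], 'D': [0.0043, 0.0, 0.0, 0.0, 0.0], 'R': [[-0.6169, 0.787, 0.007], [0.6795, 0.537, -0.4999], [-0.3972, -0.3036, -0.866]], 't': [0.362, -0.3011, 1.8694]}
top {'camera_matrix': [[465.9781, 0.0, 322.2412], [0.0, 465.9781, 202.7086], [0.0, 0.0, 1.0]], 'D': [0.0117, 0.0, 0.0, 0.0, 0.0], 'R': [[0.0007, -0.9999, -0.012], [-0.9879, 0.0012, -0.1553], [0.1553, 0.012, -0.9878]], 't': [-0.0126, 0.5774, 1.6688]}
{'clock': 0.1, 'joint_pos': [-1.249, 0.2414, 0.0039, 1.3352, 0.0, 1.5708], 'joint_vel': [-0.0011, -0.0023, 0.0032, -0.0012, -0.0012, -0.001], 'tau': [-0.0005, -37.3137, 25.3011, 0.0108, -0.0, 0.0], 'eef_pos': [0.158, -0.4738, 0.2305], 'tool_rot': [0.4138, 0.5742, -0.4131, 0.5731], 'ft_force': [0.5867, 0.9367, 0.1685], 'ft_torque': [0.0303, 0.0109, 0.0006], 'grip_width': 0.0854}
```

View pics/scene0.png

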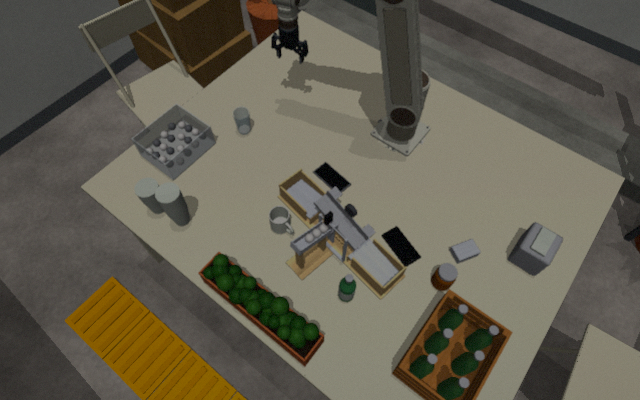

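View pics/top0.png

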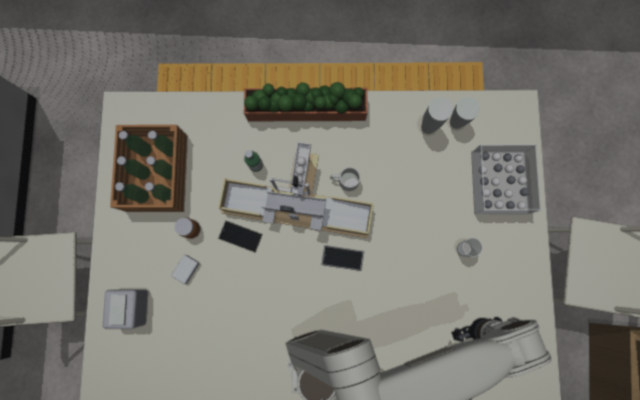

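The top view shows the sorter around pixel (297,205), with the ramp going up to (303,150). The scene view shows it around (340,225). I'll zoom in on both.

Run:
```python
import cv2,numpy as np
p=np.load("top0.npz")['p'][130:280,205:395,::-1]; cv2.imwrite("pics/topz.png",cv2.resize(p,None,fx=4,fy=4,interpolation=cv2.INTER_CUBIC))
p=np.load("scene0.npz")['p'][155:305,260:460,::-1]; cv2.imwrite("pics/scenez.png",cv2.resize(p,None,fx=4,fy=4,interpolation=cv2.INTER_CUBIC))
```

```text
(no output)
```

View pics/topz.png

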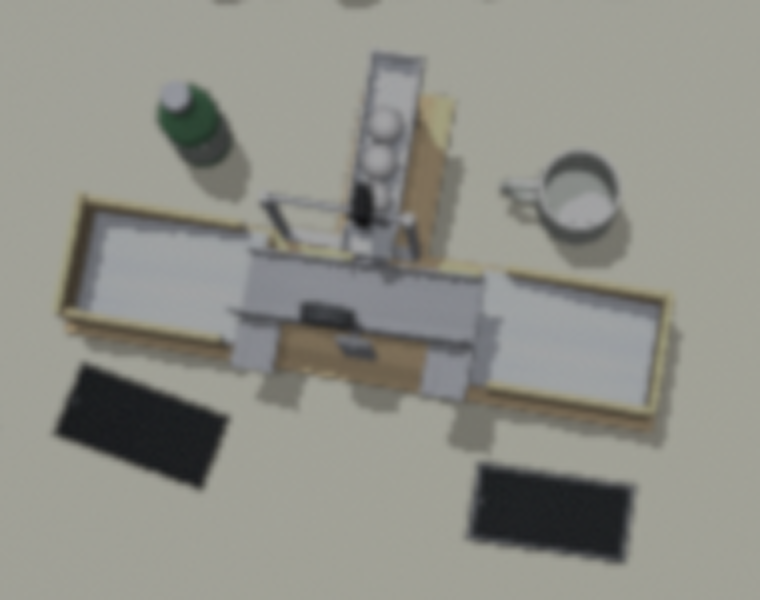

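View pics/scenez.png

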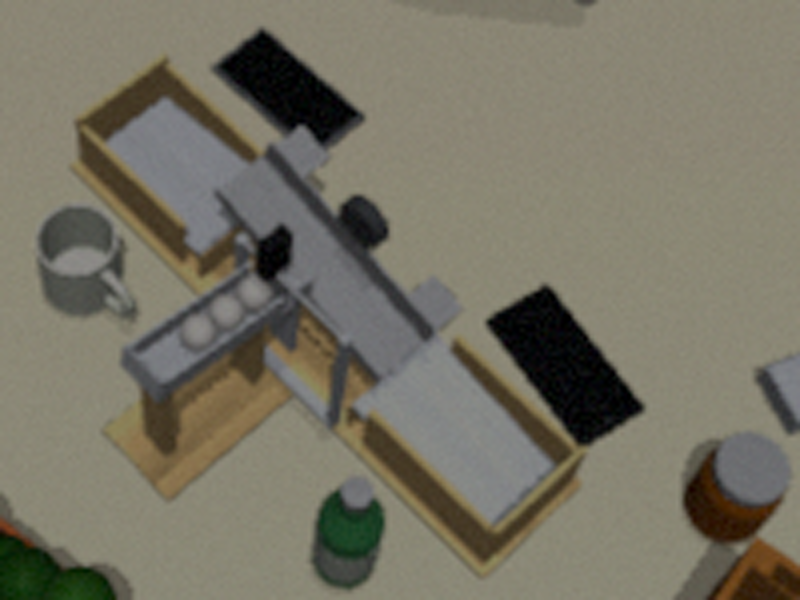

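```bash
cat > h.py <<'E'
import numpy as np,cv2
from workcell import bot
def ray(n,uv):
    i=bot.camera_info(n);K=np.array(i['camera_matrix']);D=np.array(i['D']);R=np.array(i['R']);t=np.array(i['t'])
    q=cv2.undistortPoints(np.array([[uv]],float),K,D)[0,0]
    return -R.T@t, R.T@np.array([q[0],q[1],1.])
def onz(n,uv,z):
    c,d=ray(n,uv); return c+d*(z-c[2])/d[2]
def dep(n,uv,dm):
    c,d=ray(n,uv);u,v=int(round(uv[0])),int(round(uv[1]))
    return c+d*np.median(dm[v-1:v+2,u-1:u+2])
def proj(n,X):
    i=bot.camera_info(n);R=np.array(i['R'])
    return cv2.projectPoints(np.array(X,float).reshape(-1,3),cv2.Rodrigues(R)[0],np.array(i['t']),np.array(i['camera_matrix']),np.array(i['D']))[0][:,0]
E
python3 - <<'E'
from h import *
T=lambda u,v:(205+(u+.5)/4-.5,130+(v+.5)/4-.5); S=lambda u,v:(260+(u+.5)/4-.5,155+(v+.5)/4-.5)
np.set_printoptions(precision=4,suppress=True)
L=[onz("top",T(*c),.09)[:2] for c in[(82,200),(63,313),(668,297),(655,412)]]
Ls=[onz("scene",S(*c),.09)[:2] for c in[(487,530),(582,452),(78,123),(165,62)]]
for l in(L,Ls):
    l=np.array(l);print(l,l.mean(0)); v=(l[0]+l[1]-l[2]-l[3])/2;print(np.hypot(*v),np.degrees(np.arctan2(-v[0],v[1])))
dt=np.load("top0.npz")['d'];ds=np.load("scene0.npz")['d']
for nm,a,b in[("padL",(255,350),(437,300)),("padR",(445,372),(308,148)),("tab",(362,203),(275,250)),("cap0",None,(257,290)),("cap2",(386,124),(198,330))]:
    print(nm,a and dep("top",T(*a),dt),dep("scene",S(*b),ds))
E
```

```text
[[ 0.6553  0.3379]
 [ 0.5521  0.3516]
 [ 0.5659 -0.1898]
 [ 0.463  -0.1767]] [0.559  0.0807]
0.5354654984129488 -9.590823730049781
[[ 0.6656  0.3319]
 [ 0.5587  0.3569]
 [ 0.5736 -0.1916]
 [ 0.4693 -0.1711]] [0.5668 0.0815]
0.5335004036368702 -9.787891092102873
padL [0.5191 0.1794 0.0855] [0.5159 0.1786 0.088 ]
padR [0.4937 0.0082 0.1335] [0.4821 0.0077 0.1301]
tab [0.6213 0.074  0.2386] [0.631  0.0795 0.2376]
cap0 None [0.6426 0.0719 0.1745]
cap2 [0.7003 0.0577 0.1892] [0.7063 0.0598 0.1867]
```

Run:
```python
from scipy.spatial.transform import Rotation as R
import numpy as np
from workcell import bot
o=bot.get_obs();M=R.from_quat(o['tool_rot']).as_matrix();print(M.round(3), np.degrees(np.arctan2(M[1,2],M[0,2])))
i=bot.camera_info('wrist');print({k:np.round(v,4).tolist() for k,v in i.items()})
```

```text
[[-0.001  0.949  0.316]
 [ 0.002  0.316 -0.949]
 [-1.     0.    -0.002]] -71.56448962419063
{'camera_matrix': [[357.9434, 0.0, 317.1527], [0.0, 357.9434, 200.8935], [0.0, 0.0, 1.0]], 'D': [0.0013, 0.0, 0.0, 0.0, 0.0], 'mount': [[0.0005, -0.2614, 0.9652, -0.1441], [-0.0004, -0.9652, -0.2614, 0.0656], [1.0, -0.0003, -0.0006, -0.0003], [0.0, 0.0, 0.0, 1.0]]}
```

>>> step_arm([
  {"x": 4, "y": -0.5, "z": 2, "twist": 7, "jaw": 0},
  {"x": 6.5, "y": 3, "z": 3, "twist": 14, "jaw": 0},
  {"x": 9, "y": 6.3, "z": 3, "twist": 21, "jaw": 0},
  {"x": 11.4, "y": 9.6, "z": 3, "twist": 28, "jaw": 0},
  {"x": 13.8, "y": 13, "z": 3, "twist": 35, "jaw": 0},
  {"x": 16.2, "y": 16.3, "z": 3, "twist": 42, "jaw": 0},
  {"x": 18.6, "y": 19.6, "z": 3, "twist": 49, "jaw": 0},
  {"x": 21, "y": 23, "z": 3, "twist": 56, "jaw": 0},
  {"x": 23.3, "y": 26.3, "z": 3, "twist": 62, "jaw": 0},
  {"x": 25.5, "y": 29.6, "z": 3, "twist": 62, "jaw": 0},
])

```text
clock: 0.93
eef_pos: [0.4136, -0.1757, 0.2602]
tool_rot: [0.058, 0.706, -0.057, 0.704]
ft_force: [0.5, -0.8, -0.2]
grip_width: 0.0002
```

Run:
```python
from workcell import bot
import numpy as np
o=bot.get_obs(); print({k:np.round(v,4).tolist() for k,v in o.items()})
```

```text
{'clock': 0.9333, 'joint_pos': [-0.4015, 0.1304, -0.056, 1.3866, -0.0004, 1.3324], 'joint_vel': [1.0478, 0.1438, 0.1665, 0.0164, -0.0024, 1.1481], 'tau': [-3.5683, -33.9395, 24.4332, 0.4102, 0.0717, -1.5066], 'eef_pos': [0.4136, -0.1757, 0.2602], 'tool_rot': [0.0577, 0.7056, -0.0575, 0.704], 'ft_force': [0.5183, -0.7698, -0.1732], 'ft_torque': [-0.0531, -0.0149, -0.015], 'grip_width': 0.0002}
```

>>> step_arm([
  {"x": 1.6, "y": 3.7, "z": 0},
  {"x": 3.2, "y": 7.4, "z": 0},
  {"x": 4.8, "y": 11.1, "z": 0},
  {"x": 6.4, "y": 14.8, "z": 0},
  {"x": 7.4, "y": 17.3, "z": 0},
  {"x": 7.4, "y": 17.3, "z": 0},
  {"x": 7.4, "y": 17.3, "z": 0},
])

```text
$.series[0]: bad value
```

Run:
```python
from h import *
o=bot.get_obs(); p,d=bot.camera("wrist"); cv2.imwrite("pics/w1.png",p[:,:,::-1]); np.savez("w1.npz",p=p,d=d,e=o['eef_pos'],q=o['tool_rot'])
print(o['eef_pos'],o['ft_force'],o['tool_rot'])
```

```text
[ 0.41357078 -0.17572694  0.2602304 ] [ 0.51831779 -0.76979366 -0.17321829] [ 0.05773007  0.70555699 -0.05749839  0.70395349]
```

View pics/w1.png

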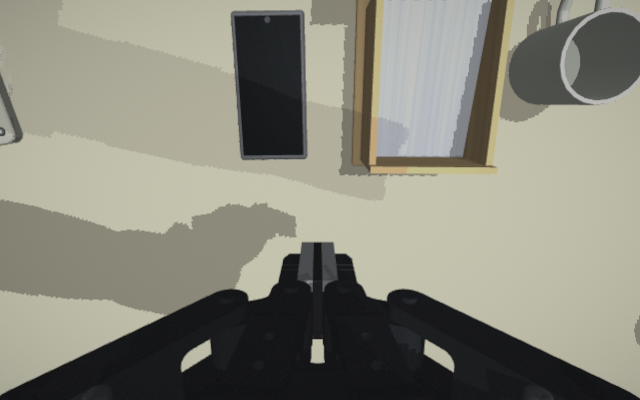

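The wrist view works: the fingertips are at (318,245) and the right chute at (435,90). The call was refused because its rows left out some fields, so I'll give every field.

>>> step_arm([
  {"x": 1.6, "y": 3.7, "z": 0, "twist": 0, "jaw": 0},
  {"x": 3.2, "y": 7.4, "z": 0, "twist": 0, "jaw": 0},
  {"x": 4.8, "y": 11.1, "z": 0, "twist": 0, "jaw": 0},
  {"x": 6.4, "y": 14.8, "z": 0, "twist": 0, "jaw": 0},
  {"x": 7.4, "y": 17.3, "z": 0, "twist": 0, "jaw": 0},
  {"x": 7.4, "y": 17.3, "z": 0, "twist": 0, "jaw": 0},
  {"x": 7.4, "y": 17.3, "z": 0, "twist": 0, "jaw": 0},
])

```text
clock: 1.57
eef_pos: [0.4911, 0.0041, 0.2594]
tool_rot: [0.056, 0.705, -0.053, 0.705]
ft_force: [0.1, 0.0, 0.0]
grip_width: -0.0001
```

Run:
```python
from h import *
o=bot.get_obs(); p,d=bot.camera("wrist"); cv2.imwrite("pics/w2.png",p[:,:,::-1]); np.savez("w2.npz",p=p,d=d,e=o['eef_pos'],q=o['tool_rot'])
print(o['eef_pos'],o['ft_force'],o['tool_rot'])
```

```text
[0.49112799 0.00406452 0.25936244] [0.05229897 0.03592793 0.00477068] [ 0.05639938  0.70547402 -0.05292192  0.70450322]
```

View pics/w2.png

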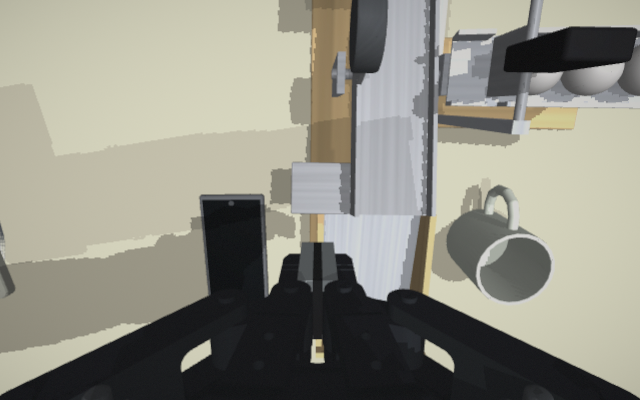

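The wrist view shows the right pad at x 292–352, y 163–213, the tab top near (570,50), the rod post at (520,127) and the weight at (368,35).

```bash
cat >> h.py <<'E'
from scipy.spatial.transform import Rotation as Ro
def wpt(f,uv,z=None):
    a=np.load(f);i=bot.camera_info('wrist');m=np.array(i['mount']);M=Ro.from_quat(a['q']).as_matrix()
    q=cv2.undistortPoints(np.array([[uv]],float),np.array(i['camera_matrix']),np.array(i['D']))[0,0]
    Rw=M@m[:3,:3];c=a['e']+M@m[:3,3];d=Rw@np.array([q[0],q[1],1.])
    if z is None:
        u,v=map(int,uv);s=np.median(a['d'][v-1:v+2,u-1:u+2])
    else: s=(z-c[2])/d[2]
    return c+s*d
E
python3 - <<'E'
from h import *
np.set_printoptions(precision=4,suppress=True)
f="w2.npz"
ye=np.array([.1685,.9857]);xe=np.array([.9857,-.1685])
def sh(n,X): r=X[:2]-np.array([.563,.081]);print(n,X,"sorter",r@xe,r@ye)
sh("pad c",wpt(f,(322,188)))
for c in[(293,165),(293,212),(350,166),(350,212)]: sh("padcorner",wpt(f,c))
for c in[(506,55),(525,50),(560,38),(610,32),(630,30),(600,68),(520,68)]: sh("tab",wpt(f,c))
for c in[(520,127),(368,35),(368,68)]: sh("post/weight",wpt(f,c))
E
python3 - <<'E'
import cv2
p=cv2.imread('pics/w2.png')[0:150,420:640];cv2.imwrite('pics/w2z.png',cv2.resize(p,None,fx=3.5,fy=3.5,interpolation=cv2.INTER_CUBIC))
E
```

```text
pad c [0.4947 0.0077 0.1338] sorter -0.05502841563133969 -0.083723037155791
padcorner [0.4751 0.0282 0.1293] sorter -0.0776982525310271 -0.0668509341184329
padcorner [ 0.4696 -0.0068  0.1377] sorter -0.07724217508131456 -0.10222954712923607
padcorner [0.5186 0.0207 0.1295] sorter -0.033634562974452144 -0.06696084201032979
padcorner [ 0.5133 -0.0133  0.1384] sorter -0.033112142417791944 -0.10137352147685151
tab [0.6087 0.0797 0.1899] sorter 0.04528740290044022 0.0064195708621830215
tab [0.6085 0.0796 0.2093] sorter 0.04504251377221076 0.006275712710928481
tab [0.6087 0.0807 0.2359] sorter 0.0451309733036209 0.00736019333762462
tab [0.6261 0.0794 0.2408] sorter 0.06245617370509689 0.009058143746183833
tab [0.6347 0.0789 0.2403] sorter 0.07103163824998149 0.010037490573824782
tab [0.6656 0.0645 0.1832] sorter 0.10396101274543694 0.0010349918291518835
tab [0.6078 0.0714 0.2057] sorter 0.04579915491081846 -0.001920530493388153
post/weight [0.6164 0.0386 0.1891] sorter 0.05980680200698933 -0.03276490683973659
post/weight [0.5322 0.1    0.2016] sorter -0.03355569611651173 0.013556560739248378
post/weight [0.5324 0.085  0.1872] sorter -0.03085451559417094 -0.001173026888800809
```

View pics/w2z.png

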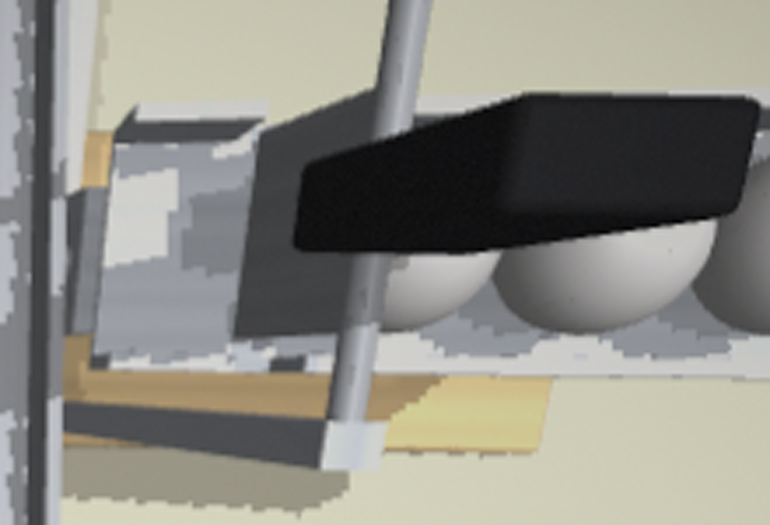

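>>> step_arm([
  {"x": 0, "y": -0.3, "z": -3, "twist": 0, "jaw": 0},
  {"x": 0, "y": -0.3, "z": -6, "twist": 0, "jaw": 0},
  {"x": 0, "y": -0.3, "z": -9, "twist": 0, "jaw": 0},
  {"x": 0, "y": -0.3, "z": -11, "twist": 0, "jaw": 0},
  {"x": 0, "y": -0.3, "z": -11.5, "twist": 0, "jaw": 0},
  {"x": 0, "y": -0.3, "z": -12, "twist": 0, "jaw": 0},
  {"x": 0, "y": -0.3, "z": -12.5, "twist": 0, "jaw": 0},
  {"x": 0, "y": -0.3, "z": -13, "twist": 0, "jaw": 0},
])

```text
clock: 2.28
eef_pos: [0.492, -0.0008, 0.1308]
tool_rot: [0.057, 0.704, -0.054, 0.706]
ft_force: [-0.4, -1.4, 1.6]
grip_width: -0.0001
```

>>> step_arm([
  {"x": 0, "y": 0, "z": -0.5, "twist": 0, "jaw": 0},
  {"x": 0, "y": 0, "z": -1, "twist": 0, "jaw": 0},
  {"x": 0, "y": 0, "z": -1.5, "twist": 0, "jaw": 0},
  {"x": 0, "y": 0, "z": -2, "twist": 0, "jaw": 0},
  {"x": 0, "y": 0, "z": -2.4, "twist": 0, "jaw": 0},
  {"x": 0, "y": 0, "z": -2.8, "twist": 0, "jaw": 0},
  {"x": 0, "y": 0, "z": -3.1, "twist": 0, "jaw": 0},
  {"x": 0, "y": 0, "z": -3.3, "twist": 0, "jaw": 0},
  {"x": 0, "y": 0, "z": -3.3, "twist": 0, "jaw": 0},
  {"x": 0, "y": 0, "z": -3.3, "twist": 0, "jaw": 0},
])

```text
clock: 3.12
eef_pos: [0.4919, -0.0008, 0.0977]
tool_rot: [0.057, 0.704, -0.054, 0.705]
ft_force: [-0.3, -0.2, 0.1]
grip_width: -0.0001
```

Run:
```python
from h import *
o=bot.get_obs(); print(o['eef_pos'],o['ft_force'])
p,d=bot.camera("scene"); cv2.imwrite("pics/s3.png",cv2.resize(p[155:305,260:460,::-1],None,fx=4,fy=4,interpolation=cv2.INTER_CUBIC))
p,d=bot.camera("wrist"); cv2.imwrite("pics/w3.png",p[:,:,::-1])
```

```text
[ 0.4919347  -0.0007536   0.09769906] [-0.29835786 -0.17348765  0.11564191]
```

View pics/s3.png

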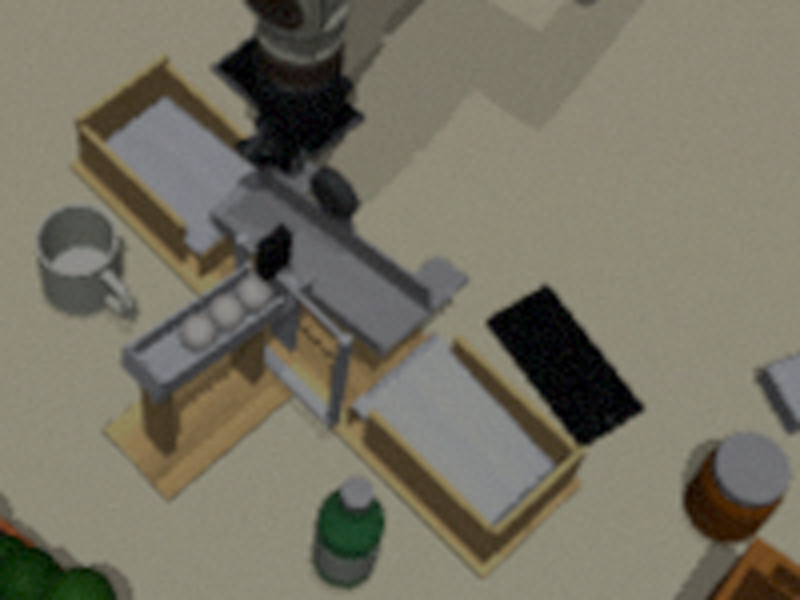

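View pics/w3.png

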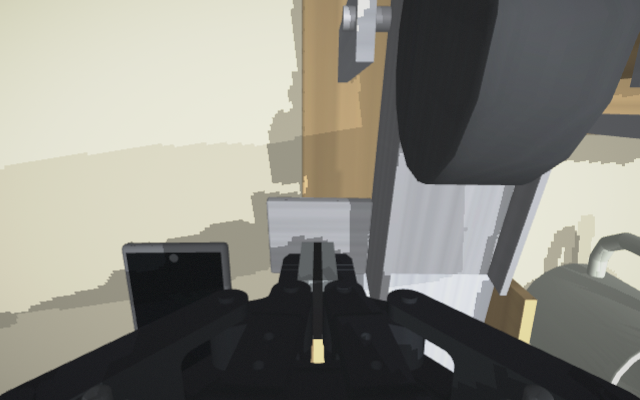

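The gate has rocked over: the contact force is gone, the left pad is raised and the weight leans right. The capsules are still waiting behind the stop. Next I'll lift off.

>>> step_arm([
  {"x": 0, "y": 0, "z": 2, "twist": 0, "jaw": 0},
  {"x": 0, "y": 0, "z": 5, "twist": 0, "jaw": 0},
  {"x": 0, "y": 0, "z": 8, "twist": 0, "jaw": 0},
  {"x": 0, "y": 0, "z": 11, "twist": 0, "jaw": 0},
  {"x": 0, "y": 0, "z": 14, "twist": 0, "jaw": 0},
  {"x": 0, "y": 0, "z": 17, "twist": 0, "jaw": 0},
  {"x": 0, "y": 0, "z": 17.5, "twist": 0, "jaw": 0},
  {"x": 0, "y": 0, "z": 17.5, "twist": 0, "jaw": 0},
])

```text
clock: 3.88
eef_pos: [0.4938, -0.0008, 0.2759]
tool_rot: [0.058, 0.702, -0.054, 0.708]
ft_force: [0.5, -0.7, 0.1]
grip_width: 0.0001
```

>>> step_arm([
  {"x": 2.5, "y": 0.4, "z": 0, "twist": 0, "jaw": 0},
  {"x": 5, "y": 1, "z": 0, "twist": 0, "jaw": 0},
  {"x": 7.5, "y": 1.8, "z": 0, "twist": 0, "jaw": 0},
  {"x": 10, "y": 2.6, "z": 0, "twist": 0, "jaw": 0},
  {"x": 12, "y": 3.4, "z": 0, "twist": 0, "jaw": 0},
  {"x": 12.7, "y": 3.7, "z": 0, "twist": 0, "jaw": 0},
  {"x": 12.7, "y": 3.7, "z": 0, "twist": 0, "jaw": 0},
  {"x": 12.7, "y": 3.7, "z": 0, "twist": 0, "jaw": 0},
])

```text
clock: 4.55
eef_pos: [0.6201, 0.0363, 0.2736]
tool_rot: [0.057, 0.703, -0.054, 0.707]
ft_force: [0.6, -0.0, 0.6]
grip_width: 0.0004
```

Run:
```python
from h import *
o=bot.get_obs(); print(o['eef_pos'],o['ft_force'],o['tool_rot'])
p,d=bot.camera("wrist"); cv2.imwrite("pics/w4.png",p[:,:,::-1]);np.savez("w4.npz",p=p,d=d,e=o['eef_pos'],q=o['tool_rot'])
p,d=bot.camera("scene"); cv2.imwrite("pics/s4.png",cv2.resize(p[155:305,260:460,::-1],None,fx=4,fy=4,interpolation=cv2.INTER_CUBIC))
```

```text
[0.62011767 0.03627557 0.27356863] [ 0.56928297 -0.02207004  0.61270516] [ 0.05727491  0.7032233  -0.05409709  0.70659046]
```

View pics/w4.png

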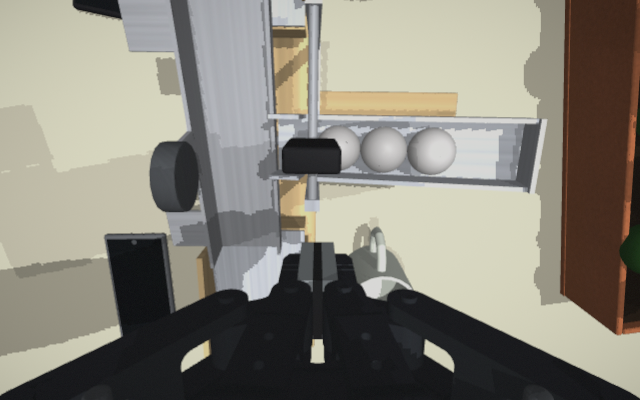

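View pics/s4.png

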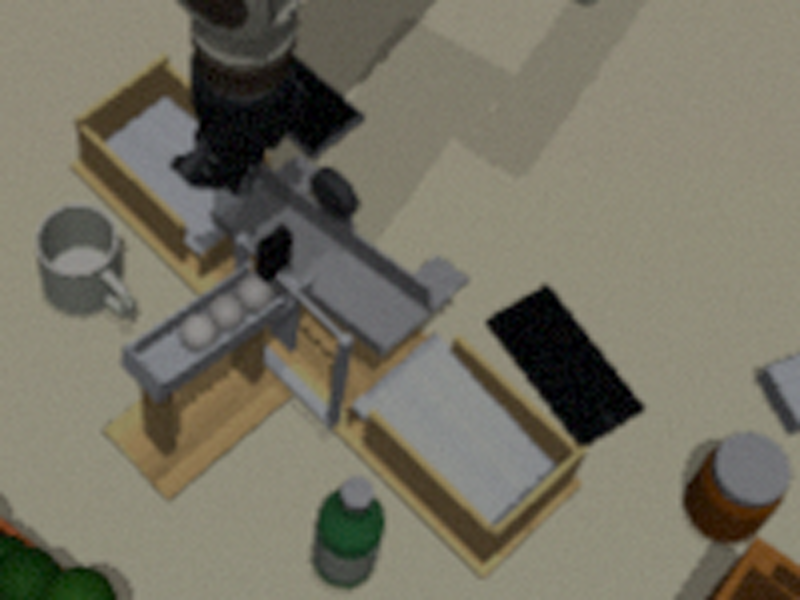

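The gate stays tipped over. In the wrist view the tab spans x 283–341 and y 138–173, directly ahead of the fingers, and all three balls are queued.

Run:
```python
from h import *
np.set_printoptions(precision=4,suppress=True)
f="w4.npz"
ye=np.array([.1685,.9857]);xe=np.array([.9857,-.1685])
def sh(n,X): r=X[:2]-np.array([.563,.081]);print(n,X,"sorter",r@xe,r@ye)
for c in[(286,141),(338,141),(312,141),(284,155),(340,157),(312,150),(312,160),(312,170)]: sh("tab",wpt(f,c))
sh("tcp",np.load(f)['e'])
print(Ro.from_quat(np.load(f)['q']).as_matrix())
```

```text
tab [0.6025 0.0789 0.1388] sorter 0.039316760388070304 0.0046000565379384385
tab [0.6404 0.0765 0.1768] sorter 0.07710788445192927 0.008565422903261379
tab [0.6242 0.0826 0.2138] sorter 0.06008722745686522 0.011844181962987272
tab [0.61   0.0803 0.24  ] sorter 0.04645024259935671 0.007246885607752062
tab [0.6374 0.0748 0.2393] sorter 0.07439323843177748 0.006450607764799902
tab [0.6242 0.0806 0.2401] sorter 0.06036199052400146 0.009895692146150901
tab [0.6234 0.0757 0.2404] sorter 0.06040135253038375 0.004954947130628352
tab [0.6226 0.0708 0.2407] sorter 0.060441995018317846 -2.7835609055055013e-05
tcp [0.6201 0.0363 0.2736] sorter 0.06383695332956839 -0.034460543905021804
[[ 0.0051  0.157   0.9876]
 [ 0.0041  0.9876 -0.157 ]
 [-1.      0.0049  0.0044]]
```

>>> step_arm([
  {"x": -0.3, "y": 0, "z": -1.5, "twist": 0, "jaw": 0},
  {"x": -0.3, "y": 0, "z": -3, "twist": 0, "jaw": 0},
  {"x": -0.3, "y": 0, "z": -4.5, "twist": 0, "jaw": 0},
  {"x": -0.3, "y": 0, "z": -5.8, "twist": 0, "jaw": 0},
  {"x": -0.3, "y": 0, "z": -6.2, "twist": 0, "jaw": 0},
  {"x": -0.3, "y": 0, "z": -6.2, "twist": 0, "jaw": 0},
  {"x": -0.3, "y": 0, "z": -6.2, "twist": 0, "jaw": 0},
])

```text
clock: 5.23
eef_pos: [0.6165, 0.0357, 0.2138]
tool_rot: [0.058, 0.702, -0.054, 0.707]
ft_force: [-0.1, -0.1, 0.6]
grip_width: -0.0001
```

>>> step_arm([
  {"x": 0.1, "y": 0.8, "z": 0, "twist": 0, "jaw": 0},
  {"x": 0.3, "y": 1.5, "z": 0, "twist": 0, "jaw": 0},
  {"x": 0.4, "y": 2.1, "z": 0, "twist": 0, "jaw": 0},
  {"x": 0.4, "y": 2.5, "z": 0, "twist": 0, "jaw": 0},
  {"x": 0.5, "y": 3.0, "z": 0, "twist": 0, "jaw": 0},
  {"x": 0.6, "y": 3.5, "z": 0, "twist": 0, "jaw": 0},
])

```text
clock: 5.73
eef_pos: [0.6228, 0.071, 0.2142]
tool_rot: [0.057, 0.702, -0.054, 0.708]
ft_force: [-0.6, -2.6, 1.4]
grip_width: -0.0002
```

>>> step_arm([
  {"x": 0.1, "y": 0.6, "z": 0, "twist": 0, "jaw": 0},
  {"x": 0.2, "y": 1.2, "z": 0, "twist": 0, "jaw": 0},
  {"x": 0.3, "y": 1.8, "z": 0, "twist": 0, "jaw": 0},
  {"x": 0.4, "y": 2.4, "z": 0, "twist": 0, "jaw": 0},
  {"x": 0.5, "y": 2.9, "z": 0, "twist": 0, "jaw": 0},
  {"x": 0.5, "y": 3.1, "z": 0, "twist": 0, "jaw": 0},
  {"x": 0.5, "y": 3.1, "z": 0, "twist": 0, "jaw": 0},
])

```text
clock: 6.32
eef_pos: [0.6277, 0.103, 0.2139]
tool_rot: [0.057, 0.702, -0.054, 0.707]
ft_force: [-0.8, -1.0, 0.8]
grip_width: 0.0001
```

Run:
```python
from h import *
o=bot.get_obs(); print(o['eef_pos'],o['ft_force'],o['tool_rot'])
p,d=bot.camera("wrist"); cv2.imwrite("pics/w5.png",p[:,:,::-1]);np.savez("w5.npz",p=p,d=d,e=o['eef_pos'],q=o['tool_rot'])
p,d=bot.camera("scene"); cv2.imwrite("pics/s5.png",cv2.resize(p[155:305,260:460,::-1],None,fx=4,fy=4,interpolation=cv2.INTER_CUBIC))
```

```text
[0.62767834 0.1030172  0.21393545] [-0.76459279 -0.99924288  0.81976374] [ 0.05739982  0.70231821 -0.05385797  0.7074982 ]
```

View pics/w5.png

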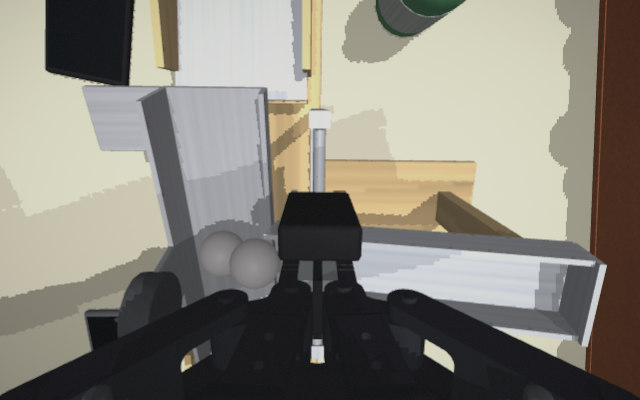

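View pics/s5.png

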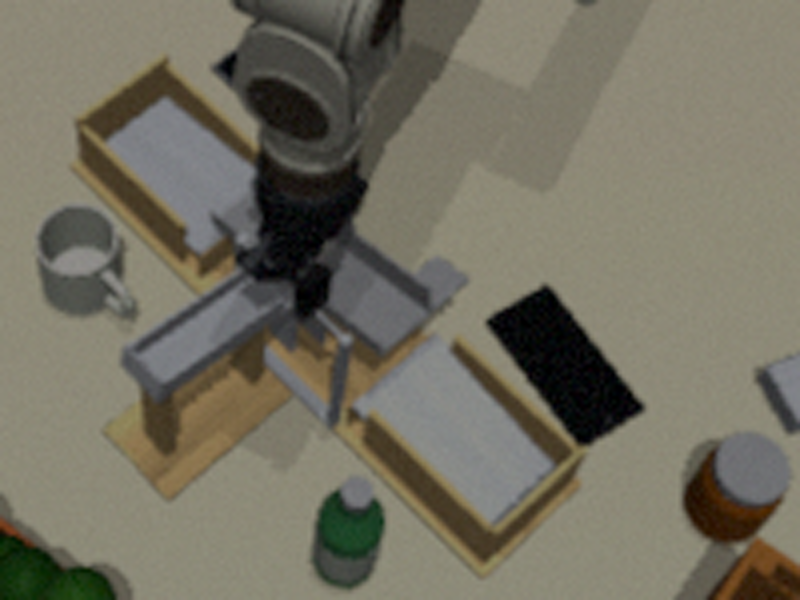

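The capsules are rolling through: two are on the gate at (225,255) and (255,262), and the ramp is empty behind them. I'll hold for a moment, then back off to the right and lift.

>>> step_arm([
  {"x": 0, "y": 0, "z": 0, "twist": 0, "jaw": 0},
  {"x": 0, "y": 0, "z": 0, "twist": 0, "jaw": 0},
  {"x": 0, "y": 0, "z": 0, "twist": 0, "jaw": 0},
  {"x": 0, "y": 0, "z": 0, "twist": 0, "jaw": 0},
  {"x": -0.1, "y": -0.6, "z": 0, "twist": 0, "jaw": 0},
  {"x": -0.2, "y": -1.2, "z": 0, "twist": 0, "jaw": 0},
  {"x": -0.2, "y": -1.5, "z": 2, "twist": 0, "jaw": 0},
  {"x": -0.2, "y": -1.5, "z": 5, "twist": 0, "jaw": 0},
  {"x": -0.2, "y": -1.5, "z": 8, "twist": 0, "jaw": 0},
  {"x": -0.2, "y": -1.5, "z": 10, "twist": 0, "jaw": 0},
])

```text
clock: 7.25
eef_pos: [0.6257, 0.0866, 0.317]
tool_rot: [0.058, 0.701, -0.054, 0.708]
ft_force: [0.7, -0.2, 0.4]
grip_width: 0.0
```

>>> step_arm([
  {"x": -3, "y": 0, "z": 0, "twist": 0, "jaw": 0},
  {"x": -6, "y": 0, "z": 0, "twist": 0, "jaw": 0},
  {"x": -9, "y": 0, "z": 0, "twist": 0, "jaw": 0},
  {"x": -12, "y": 0, "z": 0, "twist": 0, "jaw": 0},
  {"x": -15, "y": 0, "z": 0, "twist": 0, "jaw": 0},
  {"x": -18, "y": 0, "z": 0, "twist": 0, "jaw": 0},
  {"x": -21, "y": 0, "z": 0, "twist": 0, "jaw": 0},
  {"x": -24, "y": 0, "z": 0, "twist": 0, "jaw": 0},
  {"x": -24, "y": 0, "z": 0, "twist": 0, "jaw": 0},
  {"x": -24, "y": 0, "z": 0, "twist": 0, "jaw": 0},
])

```text
clock: 8.08
eef_pos: [0.3848, 0.0862, 0.3179]
tool_rot: [0.058, 0.701, -0.054, 0.709]
ft_force: [0.6, 0.9, 1.3]
grip_width: -0.0001
```

Run:
```python
from h import *
o=bot.get_obs(); print(o['clock'],o['eef_pos'],o['ft_force'])
p,d=bot.camera("top"); cv2.imwrite("pics/t6.png",cv2.resize(p[130:280,205:395,::-1],None,fx=4,fy=4,interpolation=cv2.INTER_CUBIC))
p,d=bot.camera("scene"); cv2.imwrite("pics/s6.png",cv2.resize(p[155:305,260:460,::-1],None,fx=4,fy=4,interpolation=cv2.INTER_CUBIC))
```

```text
8.0833 [0.38476528 0.0861658  0.31787215] [0.57068332 0.87807219 1.28818755]
```

View pics/t6.png

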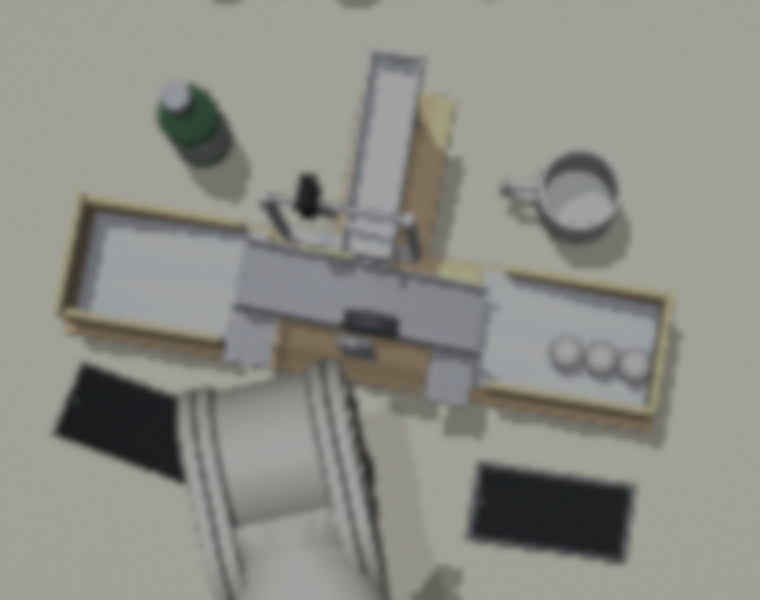

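View pics/s6.png

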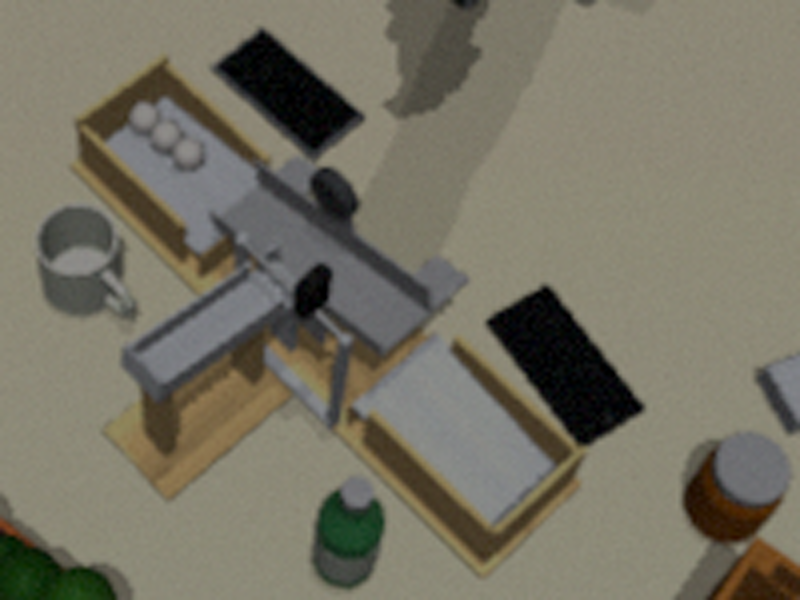

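All three capsules are in the right chute (top view around (600,358)). The ramp is empty, the gate is tipped right and the bystanders haven't moved. I'll hand it in now.

```bash
python3 -c "
from workcell import bot
print(bot.job_done())"
```

```text
the job is handed in; nothing more can be done
None
```

All three capsules are in the right chute, and the gate is tipped over to feed that side. I handed the job in at about 8 s on the clock.

- **Gate:** it started with its right end raised, feeding the left chute. I pushed the right pad down with the closed fingertips until the gate fell over by itself. The scene picture after I lifted off showed it staying that way, with the capsules still waiting.
- **Stop:** I then pushed the black tab about 45 mm to the left (estimated from the arm's position), which opened the ramp. The capsules rolled down by themselves.
- **Forces:** the readings at the end of each move stayed under about 3 N.
- **Last checks:** the top and scene pictures show three balls in the right chute, an empty ramp and an empty left chute. The bottle, mug, phones and jar look unmoved, and the arm is clear. The arm hid part of the left phone in the top view, but the scene view shows it in place. I did not look again at the tumbler, and the tin was only partly in view.
- **Disagreement:** early eyeballed positions from the top and scene cameras differed by up to about 12 mm. I used the wrist camera's close-up measurements for contact instead. One move call was refused because its rows left out some values. I resent it with all of them, and nothing had moved.

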